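# Lock the filter cartridge into the valve manifold

### The arm

A 6-joint arm with a two-finger parallel gripper is mounted at the origin on the work surface. World frame = base frame: x ahead of the robot, y to its left, z up, the work surface at z = 0. Lengths are in m, angles in degrees, forces in N, time in s.
With the tool pointing down it reaches from about 0.4 to 0.825 m from the base axis. Payload 7 kg.
Tool frame: the origin (TCP) lies on the centre line of the jaws, within the pads' length; the fingertips stand 22 mm ahead of it and the grasp point (between the pads) lies 3 mm ahead of it; z points along the fingers, y is the line along which they close (so a half turn about z gives the same grasp; the last joint's range is limited). The gripper opens to 88 mm and grips with 3 to 60 N. Pads are 19 mm wide; open, the fingers measure 130 mm over their backs; the gripper's body (78 mm by 193 mm) begins 47 mm behind the grasp point.
Start: joints at [86.752, 20.546, 0.682, 0, -70.136, -16.507], TCP at [0.228, 0.635, 0.249] pointing down, gripper open.
Joint ranges: [-176.03, 176.03], [-82.01, 121.73], [-58.28, 71.71], [-173.87, 95.51], [-174.79, -0.11], [-173.66, 173.66]. Speed limits (degrees/s): [136.94, 136.94, 172.46, 180, 180, 180].

### API

Orientations are given as [roll, pitch, yaw] about the fixed x, y, z axes, in that order (R = Rz(yaw) Ry(pitch) Rx(roll)).
In Python, from plant import get_state, cams, r gives the robot as it stands.
- The arm moves only by the tool apply_moves, never from a script. Its argument "targets" is a list of rows, each an object with "dp": the shift along the world's x, y, z in m, a list of three; "yaw": the turn about the world's z in degrees. In form: [{"dp": [x, y, z], "yaw": yaw}, ...]. A call has 1 to 20 rows; each row is the pose to reach, as a shift and turn from the pose commanded when the call began; what a row does not reach only later rows make up. A row lasts 1/12 s, in which the tool goes at most 41.7 mm and 7.16 degrees, less where a joint would pass 70% of its speed; a pose out of reach is approached as far as the arm can. A call with a gripper value outside its range is refused whole. "grip" is the gripper command: -1 is fully open, 1 is shut, values between are in proportion, set as the call begins (left out, the last holds). The fingers move at their own pace and stop on an object; "squeeze" is the grip in N (left out, the last holds). Time passes only in rows, so rows that repeat a pose let the fingers close. It gives the time, the measured TCP pose, the force, the opening and the grip force at its end, in the units of the state.
- get_state(): the state, without advancing time (a new reading comes with each control period).
- cams.capture(name): name is "side" or "top" or "wrist"; returns a dict with "image" (384x512x3 uint8, red, green, blue), "range_z" (384x512 float32, m along the optical axis (not along the pixel's ray), 0 where there is no reading), "fx", "fy", "cx", "cy" (pixels), "R" (3x3) and "t" (3): a world point X has camera coordinates R X + t; the wrist camera has in their place "T_tool_cam" (4x4, takes a point from camera to tool coordinates, whose origin is the TCP and whose axes are the flange's). Camera axes: x right, y down, z forward; pixel columns grow to the right and rows downward; lengths in m; the calibration is good to about 2 mm. A picture is of the moment at which its call begins: read the wrist's pose just before it.
- r.close_job(): hands the job in; it is judged then, once.
The state is a dict: "time_s": time; "joints": joint angles; "qd": joint speeds; "joint_torque": joint torques, N m; "tcp_pos": TCP position; "eef_rot": TCP orientation; "contact_force": force on the tool from outside, world axes, zero at the start; "moment": the same for the moment, N m; "gripper_width": finger opening in m; "gripper_force": force on a finger pad.
Only numpy, scipy, OpenCV 4.12 (cv2) and the standard library are available. Lean on these libraries where they do the work, as an engineer would, in place of code of your own. Each camera call takes 0.05 s, during which the arm holds its last target. There are 200 camera calls.

### The job

Fit the white filter cartridge into the black bayonet collar of the valve manifold on the bench: pick it up by its wing, feel its two ears down through the collar's two slots, push it down against the spring and turn it a quarter turn clockwise (seen from above) to the stop, so that it springs up into its lock, then let go of it. The ears are plastic, so work gently and never force them (a push of 10 to 15 N is plenty), and leave the blanking plug, the bottle and the screwdriver where they are.

Things in the scene. Friction and masses are not known exactly. Their poses are not given: they have to be found in the camera images.
- cartridge: Loose white plastic filter cartridge, 92 mm tall, 0.1 to 0.2 kg, standing on the bench. Origin: centre of its flat foot, z up. Round spigot of radius 18.5 mm from z = 0 to 38 mm (foot tapers to radius 15.5 mm over the lowest 4 mm), then a drum of radius 27 mm to z = 62 mm, with a wing on top and two ears on the spigot. A half turn about z leaves it the same.
- wing (a point): Point to grip on the cartridge, z = 84 mm above its foot: a flat upright wing, 14 mm thick (along the cartridge's y), 50 mm long (along x, in line with the ears), from z = 62 to 92 mm.
- ears (a point): Centre of the cartridge at its ears' mid height, z = 21 mm above its foot. The two ears stick out on both sides, along the cartridge's +x and -x, to 25 mm from its axis, 10 mm wide, from z = 18 to 24 mm.
- manifold: Fixed aluminium valve block 130 x 100 x 45 mm (x, y, z). Origin: centre of its underside on the bench, z up. On top a black collar, 76 mm across, from z = 45 to 63.5 mm, its axis through the origin. The collar is clamped at an angle not measured: its slots lie along the block's x only within 0.5 rad either way (to be seen from above or found by feel). It does not turn in use.
- mouth (a point): Centre of the collar's mouth, 63.5 mm above the block's underside; axes as the block's. Bore 41 mm across, on down through the block, and two facing slots for the ears, about 14.5 mm wide, out to 27 mm from the axis. Within 0.08 rad of the slots the ears drop through; else they rest on the collar's top, with the cartridge's foot 45.5 mm above the block's underside.
- bore (a point): Where the spring follower in the bore first meets the cartridge's foot, 40 mm above the block's underside: it pushes up with 2 N, and 0.45 N more per mm down. The ears touch bottom with the foot at 27 mm. They turn under the lip only with the foot below 30.5 mm, and only clockwise from above (negative about z); let go on the way round, the lip keeps them down.
- seat (a point): Where the centre of the foot is when locked, 33.5 mm above the block's underside. When turned 84 to 96 degrees from the middle of the slots, the ears are under two pockets in the lip, 3 mm deep, with a solid stop at the end of the turn. Let go there, the spring lifts the cartridge 3 mm into the pockets: locked.
- plug: Bystander: loose white blanking plug, 44 mm tall, a disc of radius 23 mm with a round knob of radius 12 mm on top, no wing. It may stand in either of two places, the cartridge in the other. Origin: centre of its underside.
- bottle: Bystander: loose white bottle, radius 25 mm, 115 mm tall. Origin: centre of its underside.
- screwdriver: Bystander: loose screwdriver 180 mm long lying on the bench.
Not all that is in view belongs to the job. What is shaped like the cartridge but yellow is not meant.

How it is judged:
By the outcome, as a careful person would: the job done as asked, in the order asked, and still so for the second after the job is handed in, with the robot touching nothing.
It also fails if it takes over 67 s, if anything falls off the work surface, if the arm or the gripper's body presses on something with over 40 N, if the wrist force passes 120 N, or if a joint passes its speed limit or range.

## Working session

There is one attempt and no reset: what is moved stays moved. The work goes in short steps, Python scripts to look and compute and a tool call to move; the robot and the scene stay as the last step left them, time stands still between calls to the robot, and variables do not carry over. Pictures are saved under pics/ and viewed, at most 10 in all, crops included, and the job is handed in when it is done.

Besides the shell and the picture viewer there is one more tool, called after "Call:" as name([rows], argument=value, ...), one row to a line, values as JSON. apply_moves: Moves the arm, as the interface text tells. Its arguments: {"type":"object","properties":{"targets":{"type":"array","items":{"type":"object","properties":{"dp":{"type":"array","items":{"type":"number"}},"yaw":{"type":"number"}}}},"grip":{"type":"number"},"squeeze":{"type":"number"}},"required":["targets"]}

```bash
mkdir -p pics; ls; python3 - <<'E'
from plant import get_state,cams
import cv2,numpy as np
s=get_state();print({k:np.round(v,3).tolist() for k,v in s.items()})
for n in("top","side"):
    c=cams.capture(n);cv2.imwrite(f"pics/{n}0.png",c["image"][:,:,::-1]);np.savez(f"{n}0.npz",**c)
    print(n,c["fx"],c["cx"],c["cy"],c["R"].round(3).tolist(),c["t"])
E
```

```text
pics
{'time_s': 0.0, 'joints': [86.752, 20.591, 0.634, -0.02, -70.134, -16.507], 'qd': [-0.055, 0.061, 0.021, -0.003, -0.055, -0.061], 'joint_torque': [-0.001, -58.272, 29.305, 6.997, 0.007, -0.0], 'tcp_pos': [0.228, 0.635, 0.248], 'eef_rot': [179.908, -0.007, -19.762], 'contact_force': [0.295, 0.383, -0.005], 'moment': [-0.034, -0.063, 0.007], 'gripper_force': 0.0, 'gripper_width': 0.087}
top 447.5458569442173 260.81850086318224 186.2843801940495 [[0.012, -1.0, -0.018], [-0.996, -0.01, -0.093], [0.093, 0.019, -0.996]] [-0.01714524  0.60133278  1.14333143]
side 482.3561207077704 256.46981802640727 190.1402246556642 [[-0.943, -0.334, -0.015], [-0.216, 0.644, -0.734], [0.255, -0.688, -0.679]] [0.5378051  0.21306564 1.03246033]
```

View pics/top0.png

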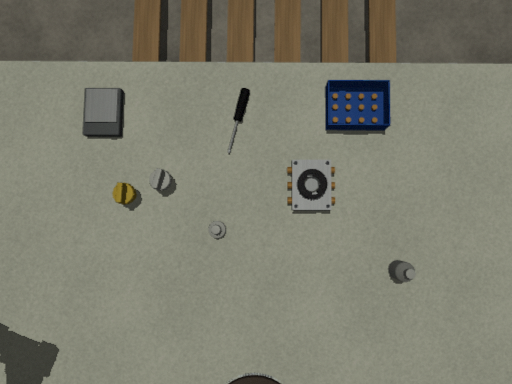

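View pics/side0.png

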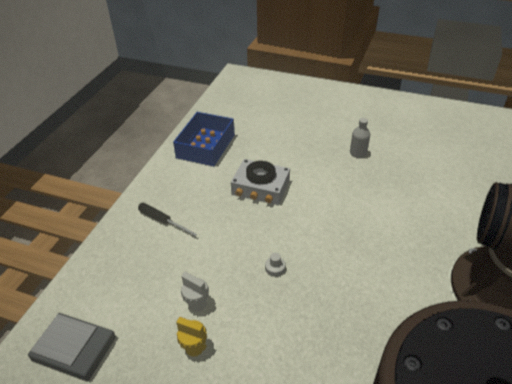

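The top view shows the cartridge at about (161,180), its yellow look-alike at (123,193), the plug at (217,229), the manifold at (312,184) and the bottle at (404,271). The side view agrees with this. Next I measure positions.

```bash
cat > h.py <<'E'
import numpy as np,cv2
def ray(c,u,v,z,R=None,t=None):
    R=c["R"] if R is None else R; t=c["t"] if t is None else t
    o=-R.T@t; d=R.T@np.array([(u-c["cx"])/c["fx"],(v-c["cy"])/c["fy"],1.])
    return o+d*(z-o[2])/d[2]
def cloud(c,R=None,t=None):
    R=c["R"] if R is None else R; t=c["t"] if t is None else t
    v,u=np.mgrid[:384,:512]; z=c["range_z"]
    P=np.stack([(u-c["cx"])/c["fx"]*z,(v-c["cy"])/c["fy"]*z,z],-1)
    return (P-t)@R
E
python3 - <<'E'
from h import *
c=dict(np.load("top0.npz"));P=cloud(c)
for n,(u,v),w in(("cart",(161,180),20),("yel",(123,193),18),("plug",(217,229),18),("bot",(404,271),18),("man",(312,184),30)):
    Q=P[v-w:v+w,u-w:u+w].reshape(-1,3);Q=Q[Q[:,2]>0.01];I=Q[:,2]
    print(n,len(Q),"max",I.max(),"p",np.percentile(I,[10,50,90]).round(3),Q.mean(0).round(3))
    for lo,hi in((.035,.05),(.052,.072),(.08,.1)):
        m=(P[...,2]>lo)&(P[...,2]<hi);k=np.zeros_like(m);k[v-w:v+w,u-w:u+w]=1;m&=k
        if m.sum()>8:
            T=P[m][:,:2]; print(lo,m.sum(),T.mean(0).round(4),cv2.minAreaRect((T*1000).astype(np.float32)))
im=c["image"]
cv2.imwrite("pics/crop.png",np.hstack([cv2.resize(im[150:220,100:190,::-1],None,fx=4.4,fy=5,interpolation=2),cv2.resize(im[145:225,272:352,::-1],(350,350),interpolation=2)]))
E
```

```text
cart 397 max 1.1938153697068332 p [0.057 0.065 0.094] [0.61  0.24  0.089]
0.035 14 [0.6123 0.2304] ((611.3446044921875, 234.75177001953125), (24.630020141601562, 53.6340446472168), 78.56253051757812)
0.052 224 [0.6116 0.2439] ((613.1864013671875, 248.60528564453125), (54.03282165527344, 53.069000244140625), 8.435784339904785)
0.08 131 [0.6131 0.2481] ((613.8392944335938, 249.1372528076172), (14.917815208435059, 49.64955139160156), 75.39614868164062)
yel 410 max 1.1938153697068332 p [0.057 0.065 0.094] [0.575 0.331 0.088]
0.035 15 [0.574  0.3218] ((572.0266723632812, 324.8155517578125), (19.516653060913086, 51.226097106933594), 73.25865173339844)
0.052 222 [0.5756 0.3347] ((576.2681274414062, 341.0781555175781), (51.58447265625, 54.39628601074219), 15.023483276367188)
0.08 139 [0.5769 0.3404] ((576.9572143554688, 341.9798278808594), (15.526777267456055, 48.49593734741211), 88.18700408935547)
plug 249 max 1.1938153697068332 p [0.017 0.021 0.046] [0.489 0.099 0.064]
0.035 69 [0.4884 0.1047] ((488.8798828125, 105.34188842773438), (20.519163131713867, 21.147083282470703), 0.3815804421901703)
bot 451 max 1.1938153697068332 p [0.033 0.08  0.115] [ 0.394 -0.355  0.086]
0.035 34 [ 0.3991 -0.3505] ((397.80767822265625, -353.04046630859375), (17.30014419555664, 47.30926513671875), 60.1162223815918)
0.052 56 [ 0.3942 -0.3499] ((390.00225830078125, -357.2713317871094), (46.161376953125, 30.683895111083984), 1.6790084838867188)
0.08 125 [ 0.3907 -0.3604] ((390.30511474609375, -363.1767883300781), (33.40239334106445, 40.4412727355957), 79.15370178222656)
man 2169 max 1.1938153697068332 p [0.032 0.046 0.064] [ 0.604 -0.138  0.051]
0.035 1376 [ 0.6052 -0.1393] ((606.2229614257812, -139.67623901367188), (111.5933609008789, 137.9686737060547), 83.56819915771484)
0.052 493 [ 0.6061 -0.1398] ((607.9259643554688, -139.7266082763672), (122.04995727539062, 75.13758850097656), 5.174476623535156)
```

```bash
python3 - <<'E'
from plant import get_state,cams
import numpy as np
c=cams.capture("wrist");print(c["fx"],c["cx"],c["cy"],c["T_tool_cam"].round(4))
E
```

```text
320.9939395883671 256.421128610548 193.57740695055014 [[-1.000e-04 -9.609e-01 -2.768e-01  7.360e-02]
 [ 1.000e+00 -1.000e-04 -2.000e-04 -6.000e-04]
 [ 1.000e-04 -2.768e-01  9.609e-01 -1.353e-01]
 [ 0.000e+00  0.000e+00  0.000e+00  1.000e+00]]
```

View pics/crop.png

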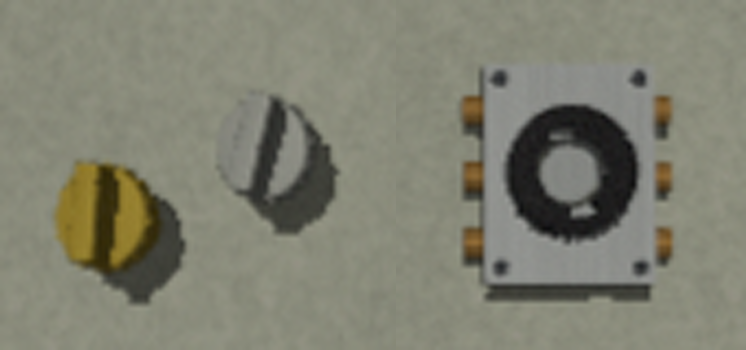

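The crop shows the wing tilted a little to the right of up. The collar slots sit at about (562,132) and (582,211), which puts them at roughly +14° yaw. I'll move over the cartridge for a close look.

Call:
apply_moves([
  {"dp": [0.385, -0.386, -0.039], "yaw": 5},
  {"dp": [0.385, -0.386, -0.039], "yaw": 5},
  {"dp": [0.385, -0.386, -0.039], "yaw": 5},
  {"dp": [0.385, -0.386, -0.039], "yaw": 5},
  {"dp": [0.385, -0.386, -0.039], "yaw": 5},
  {"dp": [0.385, -0.386, -0.039], "yaw": 5},
  {"dp": [0.385, -0.386, -0.039], "yaw": 5},
  {"dp": [0.385, -0.386, -0.039], "yaw": 5},
  {"dp": [0.385, -0.386, -0.039], "yaw": 5},
  {"dp": [0.385, -0.386, -0.039], "yaw": 5},
  {"dp": [0.385, -0.386, -0.039], "yaw": 5},
  {"dp": [0.385, -0.386, -0.039], "yaw": 5},
  {"dp": [0.385, -0.386, -0.039], "yaw": 5},
  {"dp": [0.385, -0.386, -0.039], "yaw": 5},
  {"dp": [0.385, -0.386, -0.039], "yaw": 5},
  {"dp": [0.385, -0.386, -0.039], "yaw": 5},
  {"dp": [0.385, -0.386, -0.039], "yaw": 5},
])

```text
time_s: 1.57
tcp_pos: [0.6126, 0.2498, 0.2095]
eef_rot: [180.0, 0.0, -14.7]
contact_force: [-0.2, 0.2, 0.6]
gripper_width: 0.0876
gripper_force: 0.0
```

```bash
cat > w.py <<'E'
from h import *
from plant import get_state,cams
from scipy.spatial.transform import Rotation as Ro
def wrist(name):
    s=get_state();c=cams.capture("wrist")
    T=np.eye(4);T[:3,:3]=Ro.from_euler("xyz",s["eef_rot"],degrees=True).as_matrix();T[:3,3]=s["tcp_pos"]
    M=np.linalg.inv(T@c["T_tool_cam"]);c["R"]=M[:3,:3];c["t"]=M[:3,3]
    cv2.imwrite(f"pics/{name}.png",c["image"][:,:,::-1]);np.savez(name+".npz",**c)
    print(round(s["time_s"],2),np.round(s["tcp_pos"],4),np.round(s["eef_rot"],2),np.abs(s["qd"]).max())
    return c
E
python3 - <<'E'
from w import *
c=wrist("w1");P=cloud(c)
near=(np.hypot(P[...,0]-.6135,P[...,1]-.2486)<.045)
for lo,hi in((.055,.07),(.086,.1)):
    m=near&(P[...,2]>lo)&(P[...,2]<hi)&(c["range_z"]>0)
    T=P[m];print(m.sum(),T.mean(0).round(4),cv2.minAreaRect((T[:,:2]*1000).astype(np.float32)),np.median(T[:,2]))
E
```

```text
1.57 [0.6126 0.2498 0.2095] [ 1.7999e+02  2.0000e-02 -1.4730e+01] 0.8741501035778938
1807 [0.616  0.2497 0.0608] ((614.5734252929688, 250.53857421875), (55.636295318603516, 54.11530303955078), 77.70421600341797) 0.0610435733239145
978 [0.6151 0.2501 0.091 ] ((613.6747436523438, 250.4738311767578), (13.969021797180176, 50.14216232299805), 76.83731842041016) 0.09109342674336629
```

Call:
apply_moves([
  {"dp": [-0.006, -0.39, -0.01], "yaw": 15},
  {"dp": [-0.006, -0.39, -0.01], "yaw": 15},
  {"dp": [-0.006, -0.39, -0.01], "yaw": 15},
  {"dp": [-0.006, -0.39, -0.01], "yaw": 15},
  {"dp": [-0.006, -0.39, -0.01], "yaw": 15},
  {"dp": [-0.006, -0.39, -0.01], "yaw": 15},
  {"dp": [-0.006, -0.39, -0.01], "yaw": 15},
  {"dp": [-0.006, -0.39, -0.01], "yaw": 15},
  {"dp": [-0.006, -0.39, -0.01], "yaw": 15},
  {"dp": [-0.006, -0.39, -0.01], "yaw": 15},
  {"dp": [-0.006, -0.39, -0.01], "yaw": 15},
  {"dp": [-0.006, -0.39, -0.01], "yaw": 15},
  {"dp": [-0.006, -0.39, -0.01], "yaw": 15},
])

```text
time_s: 2.7
tcp_pos: [0.6073, -0.1394, 0.1998]
eef_rot: [-180.0, -0.0, 0.3]
contact_force: [-0.4, -0.0, 0.1]
gripper_width: 0.0879
gripper_force: 0.0
```

```bash
python3 - <<'E'
from w import *
c=wrist("w2");P=cloud(c)
near=(np.hypot(P[...,0]-.607,P[...,1]+.14)<.048)&(c["range_z"]>0)
m=near&(P[...,2]>.058)&(P[...,2]<.07)
T=P[m];zt=np.median(T[:,2]);print(m.sum(),T.mean(0).round(4),zt)
print("outer",cv2.minEnclosingCircle((T[:,:2]*1000).astype(np.float32)))
h=near&(P[...,2]<.058)
# rectify by casting: image px -> xy at collar top
v,u=np.mgrid[:384,:512]
o=-c["R"].T@c["t"];d=np.stack([(u-c["cx"])/c["fx"],(v-c["cy"])/c["fy"],np.ones_like(u,float)],-1)@c["R"]
X=o+d*((.0635-o[2])/d[...,2])[...,None]
mm=m.astype(np.uint8)
cs,_=cv2.findContours(1-mm,cv2.RETR_CCOMP,cv2.CHAIN_APPROX_NONE)
for k in cs:
    if 300<cv2.contourArea(k)<20000:
        Q=X[k[:,0,1],k[:,0,0]][:,:2];print(cv2.contourArea(k),Q.mean(0).round(4),cv2.minAreaRect((Q*1000).astype(np.float32)))
cv2.imwrite("pics/w2m.png",np.vstack([cv2.resize(c["image"][80:330,130:400,::-1],(540,500))]))
E
```

```text
2.7 [ 0.6073 -0.1394  0.1998] [-1.7999e+02 -3.0000e-02  3.2000e-01] 0.6910734771870518
3865 [ 0.6079 -0.1391  0.0626] 0.06265456376026972
outer ((606.5269165039062, -139.17526245117188), 38.38679122924805)
1733.5 [ 0.6083 -0.139 ] ((607.65283203125, -138.95074462890625), (51.357662200927734, 39.15117645263672), 45.114776611328125)
5830.0 [ 0.6071 -0.1389] ((606.79443359375, -139.16815185546875), (76.98033142089844, 76.61040496826172), 44.80493927001953)
```

View pics/w2.png

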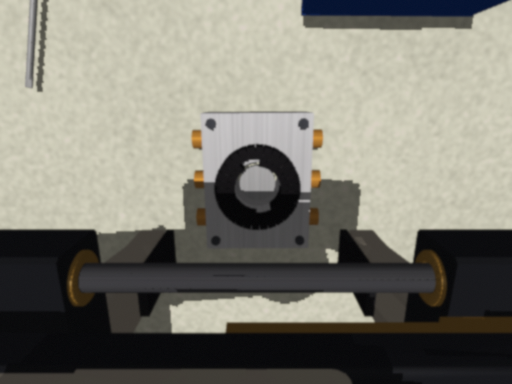

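The wrist view shows the collar centred at (257,187), with slots at about (251,162) and (263,210). I'll compute the slot angle from the hole's contour.

```bash
python3 - <<'E'
from h import *
c=dict(np.load("w2.npz"));P=cloud(c)
C=np.array([.6068,-.1391])
v,u=np.mgrid[:384,:512]
o=-c["R"].T@c["t"];d=np.stack([(u-c["cx"])/c["fx"],(v-c["cy"])/c["fy"],np.ones_like(u,float)],-1)@c["R"]
X=(o+d*((.0635-o[2])/d[...,2])[...,None])[...,:2]-C
low=(P[...,2]<.058)|(c["range_z"]==0)
r=np.hypot(*np.moveaxis(X,-1,0));a=np.degrees(np.arctan2(X[...,1],X[...,0]))
bore=low&(r<19.);print("bore",X[low&(r<.03)].mean(0))
for lo,hi in((.0215,.026),(.022,.025)):
  for s in(0,180):
    aa=(a-s+180)%360-180
    m=low&(r>lo)&(r<hi)&(abs(aa)<50);q=np.sort(aa[m]);print(s,m.sum(),np.median(q),q[[0,1,-2,-1]] if len(q)>3 else q)
# block edges
m=(P[...,2]>.04)&(P[...,2]<.05)&(np.hypot(P[...,0]-.607,P[...,1]+.14)<.09)&(c["range_z"]>0)
print(cv2.minAreaRect((P[m][:,:2]*1000).astype(np.float32)))
E
```

```text
bore [0.0013566  0.00013343]
0 86 14.713863813253809 [-14.28339315  -1.61540482  32.32852746  32.89975998]
180 74 16.332624861226293 [-2.30654716 -2.19896444 33.88905857 34.41598938]
0 56 15.245148940823597 [-14.28339315  -1.53815731  31.69803051  32.32852746]
180 55 15.398274478364556 [-2.19896444 -2.09976269 33.30354181 33.88905857]
((606.3984375, -138.99920654296875), (129.79331970214844, 100.44283294677734), 0.40298008918762207)
```

Call:
apply_moves([
  {"dp": [0.0065, 0.39, 0.0], "yaw": -13.5},
  {"dp": [0.0065, 0.39, 0.0], "yaw": -13.5},
  {"dp": [0.0065, 0.39, 0.0], "yaw": -13.5},
  {"dp": [0.0065, 0.39, 0.0], "yaw": -13.5},
  {"dp": [0.0065, 0.39, 0.0], "yaw": -13.5},
  {"dp": [0.0065, 0.39, 0.0], "yaw": -13.5},
  {"dp": [0.0065, 0.39, 0.0], "yaw": -13.5},
  {"dp": [0.0065, 0.39, 0.0], "yaw": -13.5},
  {"dp": [0.0065, 0.39, 0.0], "yaw": -13.5},
  {"dp": [0.0065, 0.39, 0.0], "yaw": -13.5},
  {"dp": [0.0065, 0.39, -0.03], "yaw": -13.5},
  {"dp": [0.0065, 0.39, -0.06], "yaw": -13.5},
  {"dp": [0.0065, 0.39, -0.08], "yaw": -13.5},
  {"dp": [0.0065, 0.39, -0.08], "yaw": -13.5},
  {"dp": [0.0065, 0.39, -0.08], "yaw": -13.5},
  {"dp": [0.0065, 0.39, -0.08], "yaw": -13.5},
], grip=-0.14)

```text
time_s: 4.08
tcp_pos: [0.6143, 0.2502, 0.1212]
eef_rot: [-179.9, -0.1, -13.2]
contact_force: [0.3, -0.6, 0.8]
gripper_width: 0.0504
gripper_force: 0.0
```

Call:
apply_moves([
  {"dp": [-0.0005, 0.0, -0.012], "yaw": 0},
  {"dp": [-0.0005, 0.0, -0.024], "yaw": 0},
  {"dp": [-0.0005, 0.0, -0.0335], "yaw": 0},
  {"dp": [-0.0005, 0.0, -0.0335], "yaw": 0},
  {"dp": [-0.0005, 0.0, -0.0335], "yaw": 0},
])

```text
time_s: 4.5
tcp_pos: [0.6131, 0.249, 0.0856]
eef_rot: [179.9, 0.0, -13.3]
contact_force: [0.3, 0.5, -0.6]
gripper_width: 0.0496
gripper_force: 0.0
```

Call:
apply_moves([
  {"dp": [0, 0, 0], "yaw": 0},
  {"dp": [0, 0, 0], "yaw": 0},
  {"dp": [0, 0, 0], "yaw": 0},
  {"dp": [0, 0, 0], "yaw": 0},
  {"dp": [0, 0, 0], "yaw": 0},
  {"dp": [0, 0, 0], "yaw": 0},
  {"dp": [0, 0, 0], "yaw": 0},
  {"dp": [0, 0, 0], "yaw": 0},
  {"dp": [0, 0, 0], "yaw": 0},
  {"dp": [0, 0, 0], "yaw": 0},
], grip=1, squeeze=25)

```text
time_s: 5.33
tcp_pos: [0.6132, 0.2493, 0.0862]
eef_rot: [-180.0, -0.0, -13.3]
contact_force: [1.1, -0.1, -0.1]
gripper_width: 0.0141
gripper_force: 25.0
```

Call:
apply_moves([
  {"dp": [0, 0, 0.03], "yaw": 0},
  {"dp": [0, 0, 0.065], "yaw": 0},
  {"dp": [0, 0, 0.09], "yaw": 0},
  {"dp": [-0.0065, -0.389, 0.09], "yaw": 28.5},
  {"dp": [-0.0065, -0.389, 0.09], "yaw": 28.5},
  {"dp": [-0.0065, -0.389, 0.09], "yaw": 28.5},
  {"dp": [-0.0065, -0.389, 0.09], "yaw": 28.5},
  {"dp": [-0.0065, -0.389, 0.09], "yaw": 28.5},
  {"dp": [-0.0065, -0.389, 0.09], "yaw": 28.5},
  {"dp": [-0.0065, -0.389, 0.09], "yaw": 28.5},
  {"dp": [-0.0065, -0.389, 0.09], "yaw": 28.5},
  {"dp": [-0.0065, -0.389, 0.09], "yaw": 28.5},
  {"dp": [-0.0065, -0.389, 0.09], "yaw": 28.5},
  {"dp": [-0.0065, -0.389, 0.09], "yaw": 28.5},
  {"dp": [-0.0065, -0.389, 0.09], "yaw": 28.5},
  {"dp": [-0.0065, -0.389, 0.09], "yaw": 28.5},
  {"dp": [-0.0065, -0.389, 0.09], "yaw": 28.5},
])

```text
time_s: 6.75
tcp_pos: [0.6067, -0.1388, 0.176]
eef_rot: [-180.0, 0.0, 15.3]
contact_force: [-0.3, -0.1, -1.1]
gripper_width: 0.0138
gripper_force: 25.0
```

```bash
python3 - <<'E'
from w import *
c=wrist("w3");s=get_state();print({k:np.round(s[k],4) for k in("contact_force","moment","gripper_width","gripper_force")})
cv2.imwrite("pics/w3c.png",cv2.resize(c["image"][90:330,130:400,::-1],(540,480)))
E
```

```text
6.75 [ 0.6067 -0.1388  0.176 ] [-1.7999e+02  1.0000e-02  1.5310e+01] 0.3777683045143599
{'contact_force': array([ 0.468 , -0.1069, -1.2321]), 'moment': array([-0.0152, -0.0466, -0.0016]), 'gripper_width': np.float64(0.0138), 'gripper_force': np.float64(24.9847)}
```

View pics/w3c.png

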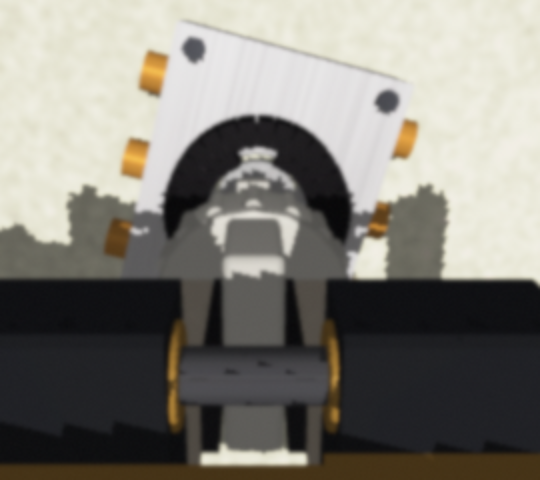

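The held cartridge sits over the collar with its ear in line with the slot, near (258,152) in the crop. I'll descend until the spigot is in the bore and the ears are just above the collar.

Call:
apply_moves([
  {"dp": [0, 0, -0.008], "yaw": 0},
  {"dp": [0, 0, -0.016], "yaw": 0},
  {"dp": [0, 0, -0.02], "yaw": 0},
  {"dp": [0, 0, -0.023], "yaw": 0},
  {"dp": [0, 0, -0.026], "yaw": 0},
  {"dp": [0, 0, -0.029], "yaw": 0},
  {"dp": [0, 0, -0.032], "yaw": 0},
  {"dp": [0, 0, -0.035], "yaw": 0},
  {"dp": [0, 0, -0.038], "yaw": 0},
  {"dp": [0, 0, -0.038], "yaw": 0},
  {"dp": [0, 0, -0.038], "yaw": 0},
])

```text
time_s: 7.72
tcp_pos: [0.6066, -0.1398, 0.1379]
eef_rot: [-180.0, 0.0, 15.2]
contact_force: [0.4, 0.2, -1.3]
gripper_width: 0.0142
gripper_force: 25.0
```

Call:
apply_moves([
  {"dp": [0, 0, -0.001], "yaw": 0},
  {"dp": [0, 0, -0.002], "yaw": 0},
  {"dp": [0, 0, -0.003], "yaw": 0},
  {"dp": [0, 0, -0.004], "yaw": 0},
  {"dp": [0, 0, -0.0045], "yaw": 0},
  {"dp": [0, 0, -0.005], "yaw": 0},
  {"dp": [0, 0, -0.005], "yaw": 0},
])

```text
time_s: 8.3
tcp_pos: [0.6066, -0.1397, 0.1329]
eef_rot: [-180.0, 0.0, 15.2]
contact_force: [-0.3, 0.2, -1.5]
gripper_width: 0.014
gripper_force: 25.0
```

Call:
apply_moves([
  {"dp": [0, 0, -0.001], "yaw": 0},
  {"dp": [0, 0, -0.002], "yaw": 0},
  {"dp": [0, 0, -0.003], "yaw": 0},
  {"dp": [0, 0, -0.003], "yaw": 0},
  {"dp": [0, 0, -0.003], "yaw": 0},
])

```text
time_s: 8.72
tcp_pos: [0.6066, -0.1398, 0.1299]
eef_rot: [-180.0, 0.0, 15.2]
contact_force: [-0.0, 0.6, -1.2]
gripper_width: 0.0138
gripper_force: 25.0
```

Call:
apply_moves([
  {"dp": [0, 0, -0.001], "yaw": 0},
  {"dp": [0, 0, -0.002], "yaw": 0},
  {"dp": [0, 0, -0.003], "yaw": 0},
  {"dp": [0, 0, -0.003], "yaw": 0},
  {"dp": [0, 0, -0.003], "yaw": 0},
])

```text
time_s: 9.13
tcp_pos: [0.6066, -0.1398, 0.127]
eef_rot: [-180.0, 0.0, 15.2]
contact_force: [0.5, -0.7, -1.0]
gripper_width: 0.0141
gripper_force: 25.0
```

The ears are through the slots. Now I push down against the spring.

Call:
apply_moves([
  {"dp": [0, 0, -0.0015], "yaw": 0},
  {"dp": [0, 0, -0.003], "yaw": 0},
  {"dp": [0, 0, -0.0045], "yaw": 0},
  {"dp": [0, 0, -0.006], "yaw": 0},
  {"dp": [0, 0, -0.007], "yaw": 0},
  {"dp": [0, 0, -0.007], "yaw": 0},
  {"dp": [0, 0, -0.007], "yaw": 0},
])

```text
time_s: 9.72
tcp_pos: [0.6069, -0.1397, 0.1203]
eef_rot: [180.0, -0.0, 15.3]
contact_force: [-0.8, 0.9, 3.1]
gripper_width: 0.0141
gripper_force: 25.0
```

Call:
apply_moves([
  {"dp": [0, 0, -0.001], "yaw": 0},
  {"dp": [0, 0, -0.002], "yaw": 0},
  {"dp": [0, 0, -0.003], "yaw": 0},
  {"dp": [0, 0, -0.004], "yaw": 0},
  {"dp": [0, 0, -0.004], "yaw": 0},
  {"dp": [0, 0, -0.004], "yaw": 0},
])

```text
time_s: 10.22
tcp_pos: [0.6069, -0.1398, 0.1162]
eef_rot: [180.0, -0.0, 15.3]
contact_force: [-0.3, -0.6, 5.6]
gripper_width: 0.0135
gripper_force: 25.0
```

Call:
apply_moves([
  {"dp": [0, 0, -0.0007], "yaw": 0},
  {"dp": [0, 0, -0.0014], "yaw": 0},
  {"dp": [0, 0, -0.002], "yaw": 0},
  {"dp": [0, 0, -0.002], "yaw": 0},
  {"dp": [0, 0, -0.002], "yaw": 0},
])

```text
time_s: 10.63
tcp_pos: [0.6069, -0.1398, 0.1143]
eef_rot: [180.0, -0.0, 15.2]
contact_force: [-0.0, 0.2, 5.2]
gripper_width: 0.0137
gripper_force: 25.0
```

Call:
apply_moves([
  {"dp": [0, 0, -0.0005], "yaw": 0},
  {"dp": [0, 0, -0.0008], "yaw": 0},
  {"dp": [0, 0, -0.0008], "yaw": 0},
  {"dp": [0, 0, -0.0008], "yaw": 0},
])

```text
time_s: 10.97
tcp_pos: [0.6069, -0.1398, 0.1136]
eef_rot: [180.0, -0.0, 15.3]
contact_force: [-1.6, 1.0, 6.5]
gripper_width: 0.0135
gripper_force: 25.0
```

```bash
python3 - <<'E'
from plant import get_state
import numpy as np
s=get_state();print({k:np.round(s[k],4) for k in("contact_force","moment","tcp_pos","time_s","joints")})
E
```

```text
{'contact_force': array([-1.6047,  1.0443,  6.478 ]), 'moment': array([ 0.1735,  0.1802, -0.0016]), 'tcp_pos': array([ 0.6069, -0.1398,  0.1136]), 'time_s': np.float64(10.9667), 'joints': array([ 4.972800e+00,  2.221900e+01, -1.588810e+01,  1.190000e-02,
       -5.186170e+01,  1.002726e+02])}
```

Call:
apply_moves([
  {"dp": [0, 0, 0], "yaw": -4},
  {"dp": [0, 0, 0], "yaw": -8},
  {"dp": [0, 0, 0], "yaw": -12},
  {"dp": [0, 0, 0], "yaw": -15},
  {"dp": [0, 0, 0], "yaw": -15},
])

```text
time_s: 11.38
tcp_pos: [0.6072, -0.1399, 0.1138]
eef_rot: [180.0, -0.1, 0.1]
contact_force: [0.2, 0.9, 6.0]
gripper_width: 0.0141
gripper_force: 25.0
```

```bash
cat > st.py <<'E'
from plant import get_state
import numpy as np
s=get_state();print({k:np.round(s[k],4).tolist() for k in("contact_force","moment","tcp_pos","eef_rot","time_s")})
E
python3 st.py
```

```text
{'contact_force': [0.2393, 0.869, 6.0351], 'moment': [-0.0463, -0.0614, 0.0576], 'tcp_pos': [0.6072, -0.1399, 0.1138], 'eef_rot': [179.9842, -0.0688, 0.0644], 'time_s': 11.3833}
```

It turns freely under the lip, so I continue.

Call:
apply_moves([
  {"dp": [0, 0, 0], "yaw": -5},
  {"dp": [0, 0, 0], "yaw": -10},
  {"dp": [0, 0, 0], "yaw": -15},
  {"dp": [0, 0, 0], "yaw": -20},
  {"dp": [0, 0, 0], "yaw": -25},
  {"dp": [0, 0, 0], "yaw": -30},
  {"dp": [0, 0, 0], "yaw": -35},
  {"dp": [0, 0, 0], "yaw": -40},
  {"dp": [0, 0, 0], "yaw": -45},
  {"dp": [0, 0, 0], "yaw": -50},
  {"dp": [0, 0, 0], "yaw": -55},
  {"dp": [0, 0, 0], "yaw": -60},
  {"dp": [0, 0, 0], "yaw": -65},
  {"dp": [0, 0, 0], "yaw": -65},
  {"dp": [0, 0, 0], "yaw": -65},
])

```text
time_s: 12.63
tcp_pos: [0.6072, -0.14, 0.1138]
eef_rot: [-179.9, -0.0, -64.8]
contact_force: [0.0, -0.3, 6.3]
gripper_width: 0.0138
gripper_force: 25.0
```

```bash
python3 st.py
```

```text
{'contact_force': [0.0256, -0.3437, 6.3292], 'moment': [-0.1586, -0.1306, -0.0452], 'tcp_pos': [0.6072, -0.14, 0.1138], 'eef_rot': [-179.949, -0.0449, -64.7799], 'time_s': 12.6333}
```

Call:
apply_moves([
  {"dp": [0, 0, 0], "yaw": -2},
  {"dp": [0, 0, 0], "yaw": -4},
  {"dp": [0, 0, 0], "yaw": -6},
  {"dp": [0, 0, 0], "yaw": -8},
  {"dp": [0, 0, 0], "yaw": -10},
  {"dp": [0, 0, 0], "yaw": -10},
])

```text
time_s: 13.13
tcp_pos: [0.6072, -0.14, 0.1138]
eef_rot: [-179.9, -0.0, -74.9]
contact_force: [-0.2, -1.0, 5.8]
gripper_width: 0.0139
gripper_force: 25.0
```

```bash
python3 st.py
```

```text
{'contact_force': [-0.1738, -1.0348, 5.7656], 'moment': [-0.1356, -0.0274, -0.0529], 'tcp_pos': [0.6072, -0.14, 0.1138], 'eef_rot': [-179.9455, -0.0375, -74.8688], 'time_s': 13.1333}
```

Call:
apply_moves([
  {"dp": [0, 0, 0], "yaw": -1},
  {"dp": [0, 0, 0], "yaw": -2},
  {"dp": [0, 0, 0], "yaw": -2},
])

```text
time_s: 13.38
tcp_pos: [0.6071, -0.14, 0.1138]
eef_rot: [-179.9, -0.0, -76.8]
contact_force: [-0.0, -1.3, 6.6]
gripper_width: 0.014
gripper_force: 25.0
```

```bash
python3 st.py
```

```text
{'contact_force': [-0.0048, -1.3018, 6.6245], 'moment': [-0.2138, -0.074, 0.059], 'tcp_pos': [0.6071, -0.14, 0.1138], 'eef_rot': [-179.9493, -0.0359, -76.8044], 'time_s': 13.3833}
```

Call:
apply_moves([
  {"dp": [0, 0, 0], "yaw": -1},
  {"dp": [0, 0, 0], "yaw": -2},
  {"dp": [0, 0, 0], "yaw": -2},
])

```text
time_s: 13.63
tcp_pos: [0.6072, -0.14, 0.1138]
eef_rot: [-179.9, -0.0, -78.8]
contact_force: [0.2, -0.7, 5.2]
gripper_width: 0.014
gripper_force: 25.0
```

```bash
python3 st.py
```

```text
{'contact_force': [0.1924, -0.7015, 5.2137], 'moment': [-0.1984, -0.1079, 0.1596], 'tcp_pos': [0.6072, -0.14, 0.1138], 'eef_rot': [-179.94, -0.0386, -78.7887], 'time_s': 13.6333}
```

Call:
apply_moves([
  {"dp": [0, 0, 0], "yaw": -1},
  {"dp": [0, 0, 0], "yaw": -1.5},
  {"dp": [0, 0, 0], "yaw": -1.5},
])

```text
time_s: 13.88
tcp_pos: [0.6073, -0.1399, 0.1138]
eef_rot: [-179.9, -0.0, -80.2]
contact_force: [1.0, -1.3, 6.2]
gripper_width: 0.0142
gripper_force: 25.1
```

```bash
python3 st.py
```

```text
{'contact_force': [0.9936, -1.2651, 6.1652], 'moment': [-0.0798, -0.1257, 0.4288], 'tcp_pos': [0.6073, -0.1399, 0.1138], 'eef_rot': [-179.9369, -0.0409, -80.2285], 'time_s': 13.8833}
```

I can feel the stop, with the moment rising to 0.43 N m. I'll ease off slightly, let it spring up, and then release.

Call:
apply_moves([
  {"dp": [0, 0, 0], "yaw": 2},
  {"dp": [0, 0, 0.001], "yaw": 2},
  {"dp": [0, 0, 0.002], "yaw": 2},
  {"dp": [0, 0, 0.003], "yaw": 2},
  {"dp": [0, 0, 0.004], "yaw": 2},
  {"dp": [0, 0, 0.005], "yaw": 2},
  {"dp": [0, 0, 0.005], "yaw": 2},
  {"dp": [0, 0, 0.005], "yaw": 2},
])

```text
time_s: 14.55
tcp_pos: [0.6071, -0.1398, 0.1185]
eef_rot: [-180.0, -0.0, -78.3]
contact_force: [3.8, -0.8, 4.0]
gripper_width: 0.0139
gripper_force: 25.0
```

```bash
python3 st.py
```

```text
{'contact_force': [3.7954, -0.8201, 3.9893], 'moment': [-0.5835, -1.0388, 0.045], 'tcp_pos': [0.6071, -0.1398, 0.1185], 'eef_rot': [-179.9531, -0.0174, -78.2561], 'time_s': 14.55}
```

Call:
apply_moves([
  {"dp": [0, 0, 0], "yaw": 0},
  {"dp": [0, 0, 0], "yaw": 0},
  {"dp": [0, 0, 0], "yaw": 0},
  {"dp": [0, 0, 0], "yaw": 0},
  {"dp": [0, 0, 0], "yaw": 0},
  {"dp": [0, 0, 0], "yaw": 0},
  {"dp": [0, 0, 0], "yaw": 0},
  {"dp": [0, 0, 0], "yaw": 0},
], grip=-0.1)

```text
time_s: 15.22
tcp_pos: [0.6063, -0.1397, 0.1179]
eef_rot: [180.0, 0.0, -78.3]
contact_force: [0.1, -0.3, 0.2]
gripper_width: 0.048
gripper_force: 0.1
```

Call:
apply_moves([
  {"dp": [0, 0, 0.01], "yaw": 0},
  {"dp": [0, 0, 0.03], "yaw": 0},
  {"dp": [0, 0, 0.06], "yaw": 0},
  {"dp": [0, 0, 0.09], "yaw": 0},
  {"dp": [0, 0, 0.11], "yaw": 0},
  {"dp": [0, 0, 0.11], "yaw": 0},
  {"dp": [0, 0, 0.11], "yaw": 0},
])

```text
time_s: 15.8
tcp_pos: [0.6074, -0.1397, 0.2304]
eef_rot: [-179.8, -0.0, -78.3]
contact_force: [-1.0, 0.9, -0.4]
gripper_width: 0.0483
gripper_force: 0.0
```

```bash
python3 - <<'E'
from w import *
c=wrist("w4");P=cloud(c)
near=(np.hypot(P[...,0]-.607,P[...,1]+.14)<.035)&(c["range_z"]>0)
for lo,hi in((.09,.104),(.116,.14)):
    m=near&(P[...,2]>lo)&(P[...,2]<hi);T=P[m]
    if m.sum()>20: print(m.sum(),T.mean(0).round(4),cv2.minAreaRect((T[:,:2]*1000).astype(np.float32)),np.median(T[:,2]),np.percentile(T[:,2],[5,95]))
m=(P[...,2]>.04)&(P[...,2]<.05)&(np.hypot(P[...,0]-.607,P[...,1]+.14)<.09);print("block z",np.median(P[m][:,2]))
E
```

```text
15.8 [ 0.6074 -0.1397  0.2304] [-1.7979e+02 -2.0000e-02 -7.8250e+01] 2.4984024179947473
1942 [ 0.6072 -0.1426  0.0944] ((606.7244262695312, -141.31468200683594), (55.845542907714844, 53.65373611450195), 13.954459190368652) 0.09455894032053032 [0.09168193 0.09586178]
1079 [ 0.6074 -0.142   0.1245] ((607.25048828125, -140.3586883544922), (13.473922729492188, 50.25197982788086), 11.99849796295166) 0.12463511194659348 [0.12284144 0.12574322]
block z 0.04428525141441209
```

View pics/w4.png

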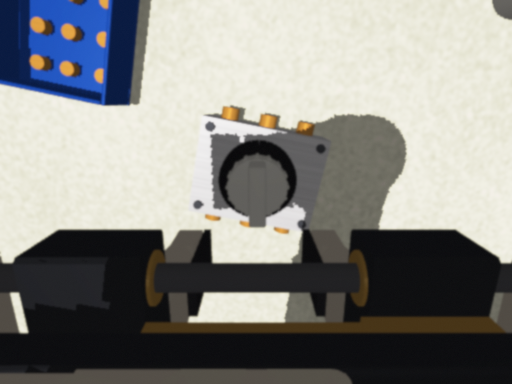

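The wrist view shows the cartridge upright in the collar at (257,180). Its wing top is at about 0.125 m, so the foot is at about 33 mm, which is the locked height. The gripper is clear of it.

```bash
python3 -c "
from plant import r
print(r.close_job())"
```

```text
the job is handed in; nothing more can be done
None
```

The cartridge is in the collar, turned to the stop and sprung up to its locked height (foot at about 33 mm by the camera, 33.5 mm nominal), and it was released and the job handed in at about 16 s.

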